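# Release the loading tray of a bench heel press

### The arm

A 6-joint arm with a two-finger parallel gripper is mounted at the origin on the work surface. World frame = base frame: x ahead of the robot, y to its left, z up, the work surface at z = 0. Lengths are in mm, angles in degrees, forces in N, time in s.
With the tool pointing down it reaches from about 325 to 1000 mm from the base axis. Payload 5.1 kg.
Tool frame: the origin (TCP) lies between the finger pads; the fingertips stand 19 mm ahead of it and the grasp point (between the pads) is the TCP (r.tips_ahead is the distance from the TCP to the fingertips, in mm); x points along the fingers, y is the direction in which the jaws open and shut, and the axes are right-handed (so a half turn about x gives the same grasp; the last joint's range is limited). The gripper opens to 85 mm and grips with 20 to 120 N. Pads are 22 mm wide; open, the fingers measure 114 mm over their backs; the gripper's body (76 mm by 85 mm) begins 54 mm behind the grasp point. The pads swing forward as they close: fully open they stand 13 mm farther back than shut.
Start: joints at [-75.894, 7.093, 94.555, -0, 78.352, -4.733], TCP at [209.857, -615.178, 213.022] pointing down, gripper open.
Joint ranges: [-149.61, 149.61], [-58.7, 133.49], [1.44, 155.28], [-77.14, 257.14], [18.33, 153.61], [-166.67, 166.67]. Speed limits (degrees/s): [147.25, 147.25, 180, 180, 180, 180].

### API

Orientations are given as [roll, pitch, yaw] about the fixed x, y, z axes, in that order (R = Rz(yaw) Ry(pitch) Rx(roll)).
In Python, from bench import r, hand, planner, eyes, read_time, read_joint_positions, read_dq, read_effort, read_eef_pos, read_tcp_rot, read_ft_force, read_moment, read_gripper_width gives the robot as it stands. Calls block until the motion is done:
- r.reach(position, orientation): joint-space move of the TCP to a pose.
- r.movel(position, v=150, orientation=None, contact_N=None): straight line of the TCP; orientation=None keeps the orientation; v is the mean speed in mm/s. With contact_N (N) it stops when the force on the tool has changed by that much, and returns True; else False.
- r.move_j(angles): joint-space move.
- hand.release() and hand.close_gripper(grip_force=None): open the fingers fully, or close them until they stop; grip_force is the grip in N (None keeps the last).
- r.hold(seconds).
- planner.ik(position, orientation): joint angles nearest the present ones, or None.
- eyes.capture(name): name is "side" or "top" or "wrist"; returns a dict with "pixels" (384x512x3 uint8, red, green, blue), "intrinsics" (3x3 intrinsics, pixels), "rvec" (rotation vector, rad) and "tvec" (3), from world to camera coordinates, as OpenCV has them; the wrist camera has in their place "hand_eye" (4x4, takes a point from camera to tool coordinates, whose origin is the TCP and whose axes are the tool frame's). Camera axes: x right, y down, z forward; pixel columns grow to the right and rows downward; lengths in mm; the calibration is good to about 2 mm. The wrist camera is an equidistant fisheye: a pixel r from the principal point sees the ray r / f radians off the axis. A picture is of the moment at which its call begins: read the wrist's pose just before it. There is no depth.
A pose or a line that the arm cannot do raises r.IKError and nothing moves.
- r.sign_off(): hands the job in, once; it reports no verdict.
Readings, each from a call of its own:
- read_time(): time.
- read_joint_positions(): joint angles.
- read_dq(): joint speeds.
- read_effort(): joint torques, N m.
- read_eef_pos(): TCP position.
- read_tcp_rot(): TCP orientation.
- read_ft_force(): force on the tool from outside, world axes, zero at the start.
- read_moment(): the same for the moment, N m.
- read_gripper_width(): finger opening in mm.
Only numpy, scipy, OpenCV 4.12 (cv2) and the standard library are available. Lean on these libraries where they do the work, as an engineer would, in place of code of your own. Each camera call takes 0.05 s, during which the arm holds its last target.

### The job

The loading tray of the grey bench heel press is locked in under its ram. Put one fingertip on each of the two blue release buttons on the press's console, press both fully down together and keep both down until the tray has come all the way out by itself and stopped, then let go of both. Leave the tray, the heel in it, the green start and red stop buttons and everything else on the bench alone.

Things in the scene. Friction and masses are not known exactly. Their poses are not given: they have to be found in the camera images.
- press: Bench heel press, grey, bed 260 x 420 mm (x -110 to 150) and 70 mm high, fixed to the bench at a new place and angle each time. Origin under the bed, on the bench; +x from its front (tray handle, robot's side) to its back, +y to its left as the robot sees it. Tray between aluminium guides (100 mm high) in its left half (y -12 to 182 mm), console in its right half (y -206 to -34 mm).
- press_head (a point): Middle of the top of the press's C-frame arm, 360 mm above the bench, at press x 50, y 85 mm. Arm 200 x 90 mm, 290 to 360 mm high, above the tray; air cylinder on it to 440 mm; column under its back end, x 80 to 150, y 35 to 135 mm; ram and round rubber pad (66 mm across, underside 170 mm high) hang at x -10, y 85 mm.
- console_top (a point): Point of the console's flat top midway between the two blue buttons, 100 mm above the bench, at press x -55, y -130 mm. The top is flat from x -110 to 40 mm; behind that a panel 123 mm high carries the start and stop buttons.
- release_left_top (a point): Centre of the top of the left blue release button (the one nearer the tray), at press x -55, y -98 mm. Round cap 29 mm across, top 115 mm above the bench at rest, 15 mm above the console; moves straight down. The two caps' centres are 64 mm apart along the press's y axis, same height, nothing between them and nothing higher than the caps within 75 mm of either.
- release_left (a joint): How far the left button is in, m: 0 up, 0.007 fully down. Sprung: 2.6 N to start, 5.6 N fully down (both: about 11 N). It draws one of two locking bolts from a toothed rack under the tray, clear from about 0.0045. Both bolts must be clear together for the tray to move; letting one up stops the tray at a tooth (24 mm apart).
- release_right_top (a point): Centre of the top of the right blue release button, at press x -55, y -162 mm; the same as the left one.
- release_right (a joint): How far the right button is pressed in, m: 0 up, 0.007 fully down; same spring, its own bolt.
- tray_slide (a joint): How far the tray has come out of the press, m: 0 to 0.002 locked in, 0.12 fully out against its stop. Pushed out towards the press's front (-x) by a damped spring, taking about 2 to 3 s once both bolts are clear; when it is out, the released buttons' bolts hold it there.
- tray: Aluminium loading tray with black mat, 190 x 150 mm, rims 14 mm high; origin at the centre of its underside, 80 mm above the bench, axes as the press's; at press x -15, y 85 mm when locked in, 120 mm nearer the front when out. Steel bow handle on its front edge, reaching 32 mm ahead of it.
- heel: Loose shoe heel in the tray's white nest, brown with black top, 64 x 60 x 28 mm, origin at the centre of its underside; it rides out with the tray.
- start (a joint): How far the green start button is pressed, m (0 up). 22 mm across, on the raised rear part of the console at press x 85, y -75 mm, top 131 mm above the bench. Not to be pressed.
- stop (a joint): How far the red mushroom stop button is pressed, m (0 up). 38 mm across, on the raised rear part of the console at press x 85, y -165 mm, top 148 mm above the bench. Not to be pressed.
- spare_heel: A second heel, 64 x 60 x 28 mm, loose on the bench just right of the console; origin under its centre.
- nail_tray: Yellow plastic tray, 110 x 80 x 35 mm, loose on the bench in front and to the right of the console; origin under its centre.
- last: Green plastic shoe last, about 245 x 82 x 92 mm, loose on the left of the bench; origin under its middle.
- brush: Hand brush lying on the right of the bench; origin on its underside.
- water_bottle: Clear water bottle, 64 mm across, 200 mm high, loose on the left of the bench; origin under its centre.
- hammer: Hammer lying on the right of the bench; origin on its underside.
- cement_jar: Cement jar, 70 mm across, 85 mm high, loose on the right of the bench; origin under its centre.

How it is judged (in metres and radians):
On the way, in this order (a step that is already met when the one before it is completed fails the run):
1. both release buttons pressed in at the same time (value of joint each of release_left, release_right above 0.0045 m), for 0.1 s.
2. tray fully out with both buttons still held in (value of joint tray_slide above 0.112 m and value of joint each of release_left, release_right above 0.004 m), for 0.1 s.
At the end, for the whole second after the job is handed in: The tray is at least 112 mm out of its 120 mm and at rest, both release buttons are back up (within 1.5 mm), start and stop are up, the heel lies level in its nest (its origin within 25 mm of the tray's), and no bystander has moved 20 mm (value of joint tray_slide above 0.112 m and velocity of joint tray_slide below 0.005 m/s and value of joint each of release_left, release_right below 0.0015 m and value of joint each of start, stop below 0.001 m and distance between heel and tray below 0.025 m and angle between heel's own z axis and vertical below 0.15 rad and distance of each of spare_heel, last, hammer, cement_jar, water_bottle, brush, nail_tray from where it was at the start of the episode below 0.02 m); the robot touches nothing.
It fails at once if a release button let up with the tray only part of the way out (value of joint tray_slide between 0.015 and 0.105 m and value of joint any of release_left, release_right below 0.002 m).
It fails at once if start or stop button pressed (value of joint any of start, stop above 0.002 m).
It fails at once if robot touches the tray or the heel (contact force between any of the fingers, the arm and tray above 0.5 N or contact force between any of the fingers, the arm and heel above 0.5 N).
It fails at once if heel lifted or taken out of its nest (distance between heel and tray above 0.04 m).
It fails at once if a bystander is lifted, carried or pushed away (distance of any of spare_heel, last, hammer, cement_jar, water_bottle, brush, nail_tray from where it was at the start of the episode above 0.03 m).
It also fails if it takes over 35 s, if anything falls off the work surface, if the arm or the gripper's body presses on something with over 40 N, if the wrist force passes 120 N, or if a joint passes its speed limit or range.

## Working session

There is one attempt and no reset: what is moved stays moved. The work goes in short steps, each a Python script; the robot and the scene stay as the last script left them, time stands still between calls to the robot, and variables do not carry over. Pictures are saved under pics/ and viewed, and the job is handed in when it is done.

```bash
ls; mkdir -p pics
python3 - <<'E'
from bench import *
import cv2,numpy as np,pickle
d={}
for n in("side","top","wrist"):
    c=eyes.capture(n); d[n]=c
    cv2.imwrite(f"pics/a_{n}.png",cv2.cvtColor(np.array(c["pixels"]),cv2.COLOR_RGB2BGR))
    print(n,{k:np.round(np.array(v),3).tolist() for k,v in c.items() if k!="pixels"})
pickle.dump(d,open("a.pkl","wb"))
print(read_time(),read_eef_pos(),read_tcp_rot(),read_gripper_width(),r.tips_ahead)
E
```

```text
pics
side {'intrinsics': [[421.419, 0.0, 258.281], [0.0, 421.419, 191.66], [0.0, 0.0, 1.0]], 'rvec': [1.042, -2.434, 1.052], 'tvec': [382.517, 455.646, 1417.489]}
top {'intrinsics': [[387.093, 0.0, 255.906], [0.0, 387.093, 191.741], [0.0, 0.0, 1.0]], 'rvec': [2.142, -2.187, 0.137], 'tvec': [-15.019, 575.535, 1443.005]}
wrist {'intrinsics': [[297.319, 0.0, 254.18], [0.0, 297.319, 190.487], [0.0, 0.0, 1.0]], 'hand_eye': [[-0.0, -0.323, 0.946, -161.027], [1.0, -0.001, 0.0, -0.203], [0.001, 0.946, 0.323, -84.327], [0.0, 0.0, 0.0, 1.0]]}
0.15 [ 209.74316169 -614.69096709  212.02191408] [-95.05721817  89.90551345 103.78257184] 85.24428854908574 19.0
```

View pics/a_side.png

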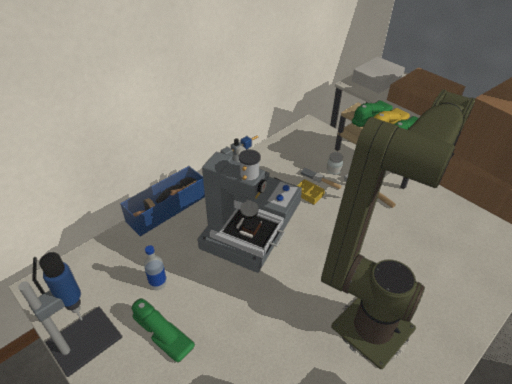

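View pics/a_top.png

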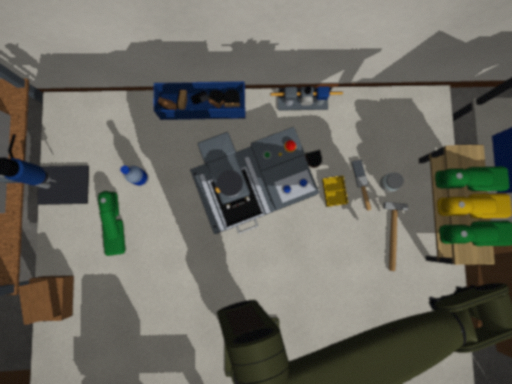

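View pics/a_wrist.png

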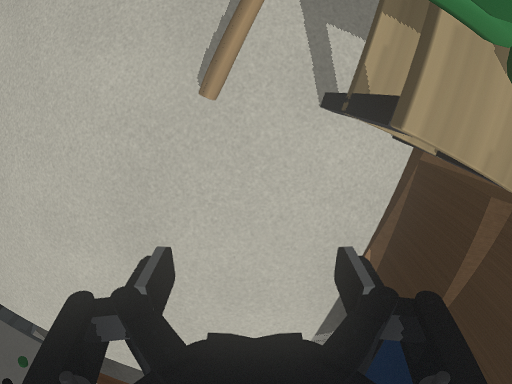

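The top view shows the blue buttons near (286,189) and (303,183), with the stop at (290,145). In the side view they are near (280,197) and (286,188). I'll segment them next and cast rays.

```bash
cat > h.py <<'E'
import cv2,numpy as np
def ray(c,uv):
    K=np.array(c["intrinsics"]);R,_=cv2.Rodrigues(np.array(c["rvec"],float));t=np.array(c["tvec"],float).ravel()
    d=R.T@np.linalg.inv(K)@np.array([uv[0],uv[1],1.]);o=-R.T@t
    return o,d/np.linalg.norm(d)
def onz(c,uv,z):
    o,d=ray(c,uv);return o+d*(z-o[2])/d[2]
def blobs(c,x0,y0,x1,y1,lo,hi,amin=6):
    p=np.array(c["pixels"])[y0:y1,x0:x1]
    h=cv2.cvtColor(p,cv2.COLOR_RGB2HSV);m=cv2.inRange(h,lo,hi)
    n,l,s,ce=cv2.connectedComponentsWithStats(m)
    return [(ce[i]+[x0,y0],s[i,4]) for i in range(1,n) if s[i,4]>=amin]
def tri(o1,d1,o2,d2):
    A=np.stack([d1,-d2],1);s=np.linalg.lstsq(A,o2-o1,rcond=None)[0]
    a=o1+s[0]*d1;b=o2+s[1]*d2;return (a+b)/2,np.linalg.norm(a-b)
E
python3 - <<'E'
import pickle;from h import *
d=pickle.load(open("a.pkl","rb"))
lo,hi=(105,130,60),(130,255,255)
T=blobs(d["top"],270,170,320,200,lo,hi);S=blobs(d["side"],268,178,298,206,lo,hi)
print(T,S)
for b in T: print("top",onz(d["top"],b[0],112))
for b in S: print("side",onz(d["side"],b[0],112))
for a in T:
  for b in S: print(tri(*ray(d["top"],a[0]),*ray(d["side"],b[0])))
for n,bx in(("top",(280,135,300,155)),):
  for b in blobs(d[n],*bx,(0,130,80),(8,255,255)): print("red",b,onz(d[n],b[0],146))
big=[]
for n,(x,y) in(("top",(240,110)),("side",(230,150))):
  p=np.array(d[n]["pixels"])[y:y+110,x:x+100]; big.append(cv2.resize(p[:100],None,fx=4,fy=4,interpolation=cv2.INTER_CUBIC))
cv2.imwrite("pics/b.png",cv2.cvtColor(np.hstack(big),cv2.COLOR_RGB2BGR))
E
```

```text
[(array([302.91176471, 182.14705882]), np.int32(34)), (array([286.5, 188.5]), np.int32(32))] [(array([285.43478261, 187.65217391]), np.int32(23)), (array([279.25925926, 197.40740741]), np.int32(27))]
top [ 597.44559448 -197.37923105  112.        ]
top [ 575.44478141 -137.13175219  112.        ]
side [ 592.72591499 -195.11172432  112.        ]
side [ 570.24032922 -134.83973374  112.        ]
(array([ 597.29404944, -198.79138356,  106.70405246]), np.float64(2.2798906052634167))
(array([ 615.89732786, -201.90637117,   32.89364785]), np.float64(18.9795115361667))
(array([ 559.12926713, -138.1533343 ,  173.57636021]), np.float64(21.67619140437197))
(array([ 575.12130046, -138.45981061,  106.31186736]), np.float64(2.6302112523432455))
red (array([290.22077922, 145.28571429]), np.int32(77)) [ 726.66807191 -152.14381066  146.        ]
```

View pics/b.png

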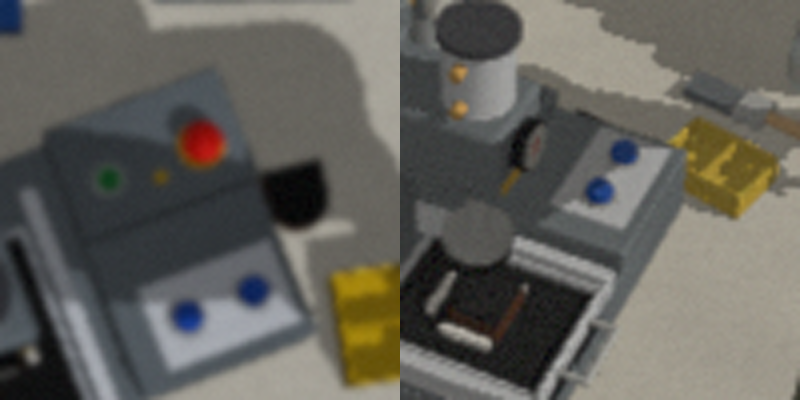

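The spacing comes out at 64.1 mm, the yaw at about 20°, and the red stop matches its expected place within 3 mm. The fingers must stand about 64 mm apart between centres, so I'm checking what the gripper calls offer.

Only fully open or shut is available. Open, the inner pad faces stand ±42.6 mm from the centre and the caps reach ±46.5 mm. The tips would overlap each outer cap edge by about 4 mm, so centring must be accurate. I'll go above the buttons with the jaw axis along the press y axis and refine the position with the wrist camera, which sees the fingertips and caps together.

```bash
cat >> h.py <<'E'
from scipy.spatial.transform import Rotation as Rn
def Rt(yaw):
    a=np.radians(yaw);c,s=np.cos(a),np.sin(a)
    return np.array([[0,-s,c],[0,c,s],[-1,0,0.]])   # cols: tool x down, y=press y, z=press x
def rpy(yaw): return Rn.from_matrix(Rt(yaw)).as_euler("xyz",degrees=True).tolist()
def wray(c,uv,p,rot):
    K=np.array(c["intrinsics"]);H=np.array(c["hand_eye"]);v=np.array([uv[0]-K[0,2],uv[1]-K[1,2]])/K[0,0]
    th=np.hypot(*v);d=np.array([*(v/max(th,1e-9)*np.sin(th)),np.cos(th)])
    R=Rn.from_euler("xyz",rot,degrees=True).as_matrix()
    return np.array(p)+R@H[:3,3],R@H[:3,:3]@d
def wpix(c,P,p,rot):
    K=np.array(c["intrinsics"]);H=np.array(c["hand_eye"]);R=Rn.from_euler("xyz",rot,degrees=True).as_matrix()
    q=H[:3,:3].T@(R.T@(np.array(P)-p)-H[:3,3]);th=np.arctan2(np.hypot(q[0],q[1]),q[2])
    return K[:2,2]+K[0,0]*th*q[:2]/np.hypot(q[0],q[1])
E
python3 - <<'E' 2>&1 | grep -v Gimbal
from bench import *
from h import *
yaw=np.degrees(np.arctan2(22.2,60.25));print("yaw",yaw)
o=rpy(yaw);print(o,planner.ik([585,-166,230],o))
p=np.array(read_eef_pos());r.movel([p[0],p[1],270])
r.reach([585,-166,230],o)
p,rot=read_eef_pos(),read_tcp_rot()
c=eyes.capture("wrist");print(p,rot,read_joint_positions(),read_time())
import pickle;pickle.dump((p,rot,c),open("w1.pkl","wb"))
cv2.imwrite("pics/w1.png",cv2.cvtColor(np.array(c["pixels"]),cv2.COLOR_RGB2BGR))
for b in blobs(c,0,0,512,384,(105,130,60),(130,255,255),60):
    O,d=wray(c,b[0],p,rot);print(b,O+d*(115-O[2])/d[2])
E
```

```text
yaw 20.227062860752547
[-20.227062860752547, 90.0, 0.0] [ -20.8986959     1.2891926    99.04400776    0.           79.66679964
 -131.12575876]
[ 584.84267581 -166.54604539  229.84192525] [-174.33206542   89.98576846 -154.16497692] [-2.09608925e+01  1.29690066e+00  9.90416703e+01 -7.97493280e-03
  7.96635013e+01 -1.31113542e+02] 2.8417
(array([221.15495208, 178.6485623 ]), np.int32(626)) [ 595.85114585 -196.72165264  115.        ]
(array([285.84094488, 178.65826772]), np.int32(635)) [ 574.20667659 -137.67582178  115.        ]
(array([113.32142857, 356.65413534]), np.int32(532)) [ 932.89063022 -275.56026548  115.        ]
(array([383.08417997, 370.23657475]), np.int32(689)) [815.07559404 142.02155752 115.        ]
```

View pics/w1.png

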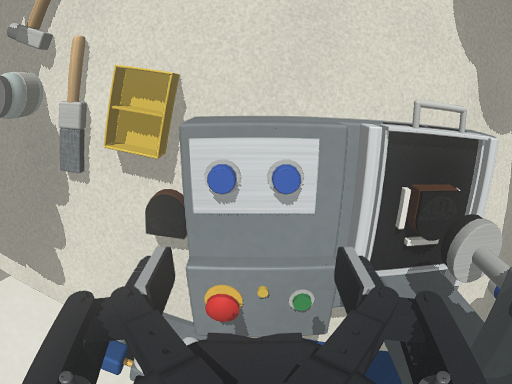

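Run:
```python
import cv2,numpy as np
p=cv2.imread("pics/w1.png")[225:325,110:400]
p=cv2.convertScaleAbs(p,alpha=1.8,beta=20)
cv2.imwrite("pics/w1z.png",np.vstack([cv2.resize(p[:, :95],None,fx=5,fy=5)[:290],cv2.resize(p[:,195:],None,fx=5,fy=5)[:290]]))
```

```text
(no output)
```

View pics/w1z.png

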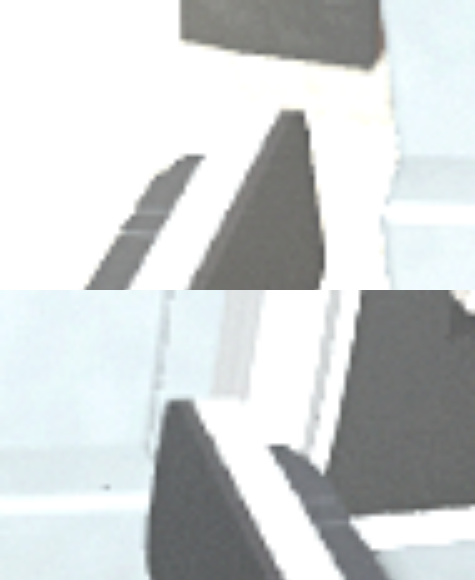

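The tip line sits at about (169,247) on the left finger and (340,247) on the right. They are symmetric about column 254.5, and the button pair is centred on column 253.5. I'll centre the TCP, go down to just above the caps and look again.

```bash
python3 - <<'E' 2>&1 | grep -v -i Gimbal
from bench import *
from h import *
o=rpy(20.15)
r.movel([585.4,-167.2,200],orientation=o)
r.movel([585.4,-167.2,152],v=80,contact_N=3)
r.hold(0.2)
p,rot=read_eef_pos(),read_tcp_rot()
c=eyes.capture("wrist");print(p,rot,read_ft_force(),read_time())
import pickle;pickle.dump((p,rot,c),open("w2.pkl","wb"))
cv2.imwrite("pics/w2.png",cv2.convertScaleAbs(cv2.cvtColor(np.array(c["pixels"]),cv2.COLOR_RGB2BGR),alpha=1.4,beta=10))
for b in blobs(c,0,0,512,384,(105,130,60),(130,255,255),60):
    O,d=wray(c,b[0],p,rot);print(b,O+d*(115-O[2])/d[2])
E
```

```text
[ 585.87055895 -167.37879535  152.8537363 ] [-40.99433651  89.91789    -20.84445728] [ 0.02461962  0.6698363  -0.1618014 ] 4.1917
(array([211.72561531, 206.73381951]), np.int32(1097)) [ 594.81428047 -196.964084    115.        ]
(array([297.77345133, 206.72300885]), np.int32(1130)) [ 573.2664928  -138.25640445  115.        ]
(array([102.93506494, 380.80519481]), np.int32(77)) [ 885.40405235 -266.70483559  115.        ]
```

View pics/w2.png

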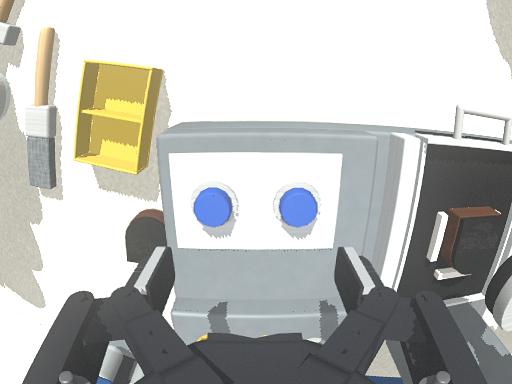

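Both views agree. The buttons are at (211.7,206.7) and (297.8,206.7), with their midpoint at column 254.75 against 254.5 for the fingers, so the centring error is under 0.5 mm. In this image the open tips look farther back than "19 mm ahead", so I'll find the contact height by force.

```bash
cat > look.py <<'E'
from bench import *
from h import *
def look(n,a=1.4):
    p=read_eef_pos();c=eyes.capture("wrist")
    cv2.imwrite(f"pics/{n}.png",cv2.convertScaleAbs(cv2.cvtColor(np.array(c["pixels"]),cv2.COLOR_RGB2BGR),alpha=a,beta=10))
E
python3 - <<'E' 2>&1 | grep -v -i Gimbal
from look import *
hit=r.movel([585.9,-167.0,116],v=50,contact_N=3);print(hit,read_eef_pos(),read_ft_force())
look("w3");print(read_time())
E
```

```text
False [ 586.15896107 -167.11153926  116.3101305 ] [ 0.09860287 -0.06051028  0.22628588]
5.1083
```

View pics/w3.png

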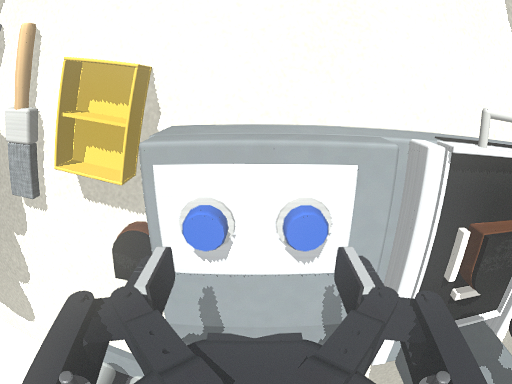

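```bash
python3 - <<'E' 2>&1 | grep -v -i Gimbal
from look import *
hit=r.movel([585.9,-167.0,94],v=35,contact_N=2.5);print(hit,read_eef_pos(),read_ft_force())
look("w4");print(read_time())
E
```

```text
False [ 585.98239305 -167.0369152    94.04001722] [ 0.16366614  0.5037209  -0.24560403]
5.9333
```

View pics/w4.png

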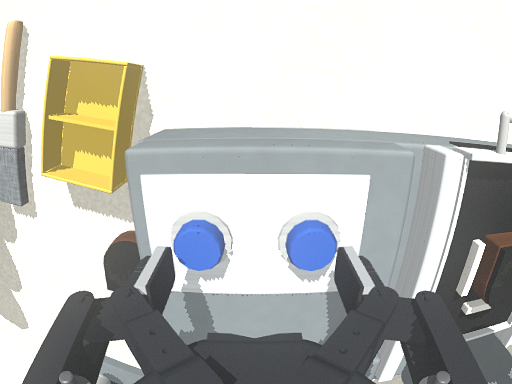

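```bash
python3 - <<'E' 2>&1 | grep -v -i Gimbal
from look import *
hit=r.movel([585.9,-167.0,86],v=25,contact_N=2.5);print(hit,read_eef_pos(),read_ft_force())
look("w5",1.2);print(read_time())
p=cv2.imread("pics/w5.png")[190:310,140:370];cv2.imwrite("pics/w5z.png",cv2.resize(p,None,fx=3.4,fy=3.4,interpolation=cv2.INTER_CUBIC))
E
```

```text
False [ 585.70290798 -166.93938183   85.66512505] [-0.46812408  0.06488363  0.37119849]
6.45
```

View pics/w5z.png

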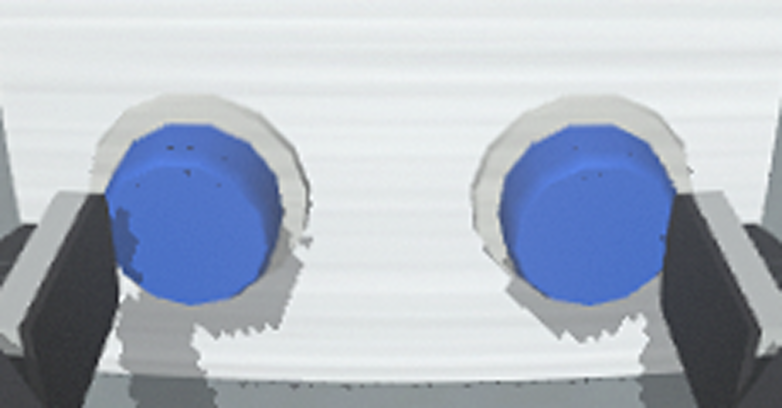

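The finger shadow is already on the left cap, so the tips are just above the caps, and both sides overlap the outer cap edges equally. The tips' width runs from about zoomed row 195 to 335, with the cap centre near 235, so they sit about 4 mm too far back. I'll shift 4 mm to the front and go down to contact.

```bash
python3 - <<'E' 2>&1 | grep -v -i Gimbal
from look import *
x,y=585.9-3.75,-167.0-1.38
r.movel([x,y,86],v=30)
hit=r.movel([x,y,76],v=15,contact_N=2.5);print(hit,read_eef_pos(),read_ft_force(),read_moment())
look("w6",1.2);print(read_time())
p=cv2.imread("pics/w6.png")[190:310,140:370];cv2.imwrite("pics/w6z.png",cv2.resize(p,None,fx=3.4,fy=3.4,interpolation=cv2.INTER_CUBIC))
E
```

```text
True [ 582.41560142 -168.4854618    83.30527298] [ 0.0047037  -1.01877325  3.34112063] [ 0.01060706 -0.02487468  0.02663578]
7.15
```

View pics/w6z.png

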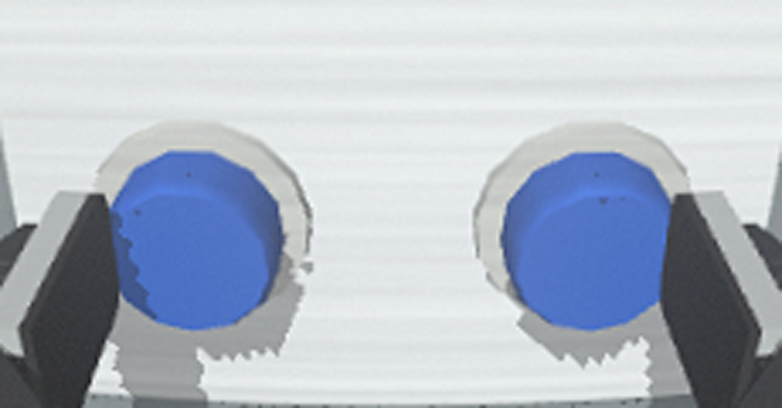

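Contact came at TCP z 83.3, which puts the tips about 31 mm behind the TCP, as the image suggested. The moment is near zero, so both caps are loaded evenly, and the cap rows now match the tips. I'll press fully down now.

```bash
python3 - <<'E' 2>&1 | grep -v -i Gimbal
from look import *
x,y=582.2,-168.4
hit=r.movel([x,y,74.6],v=20,contact_N=20);print(hit,read_eef_pos(),read_ft_force(),read_moment(),read_time())
r.hold(0.3);print(read_eef_pos(),read_ft_force(),read_moment())
look("w7",1.2);print(read_time())
c=eyes.capture("side");cv2.imwrite("pics/s7.png",cv2.resize(cv2.cvtColor(np.array(c["pixels"]),cv2.COLOR_RGB2BGR)[130:280,170:370],None,fx=4,fy=4))
E
```

```text
False [ 582.49541288 -168.51587411   76.58527198] [-5.24824356  1.28783441 11.46740433] [0.28796555 0.73326051 0.02023647] 7.6917
[ 582.50444431 -168.48634031   76.60452167] [-5.45977961  1.57883081 10.80732895] [0.25894019 0.68540625 0.00872783]
8.0417
```

View pics/w7.png

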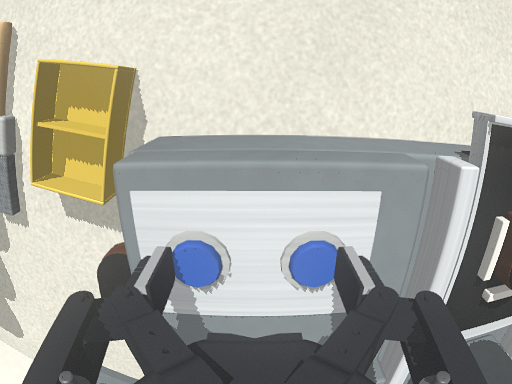

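View pics/s7.png

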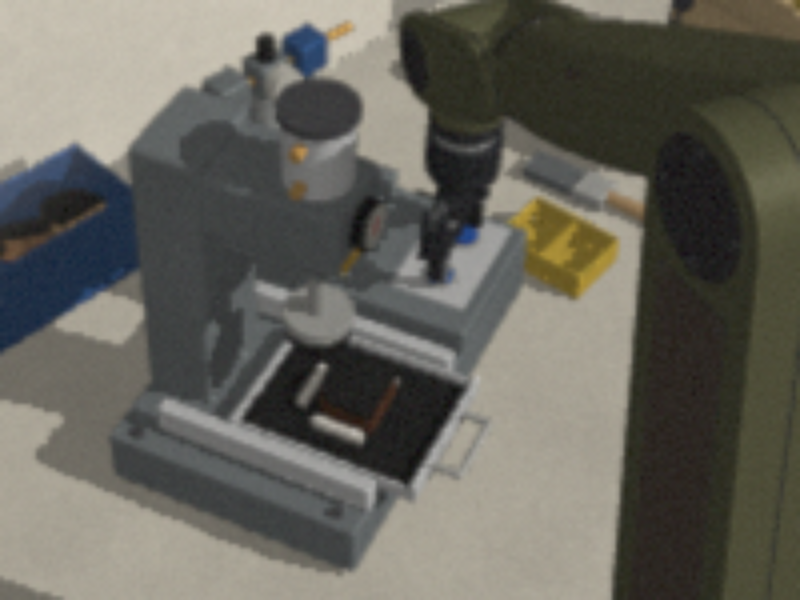

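The side view shows the tray sliding out, with both caps down at 11 N. I'll keep holding until it has stopped.

```bash
python3 - <<'E' 2>&1 | grep -v -i Gimbal
from look import *
def s(): 
    c=eyes.capture("side");return cv2.resize(cv2.cvtColor(np.array(c["pixels"]),cv2.COLOR_RGB2BGR)[130:280,170:370],None,fx=2,fy=2)
r.hold(3.0);a=s();print(read_time(),read_eef_pos(),read_ft_force())
r.hold(1.0);b=s();print(read_time(),read_ft_force())
print("diff",cv2.absdiff(a,b)[:, :260].mean(),cv2.absdiff(a,b).max())
cv2.imwrite("pics/s8.png",np.hstack([a,b]))
look("w8",1.2)
E
```

```text
11.1417 [ 582.52281514 -168.497432     76.63903101] [-4.43562786  1.2099649  10.85662598]
12.1917 [-5.07238073  2.20400242 11.53133928]
diff 1.3654358974358973 16
```

View pics/s8.png

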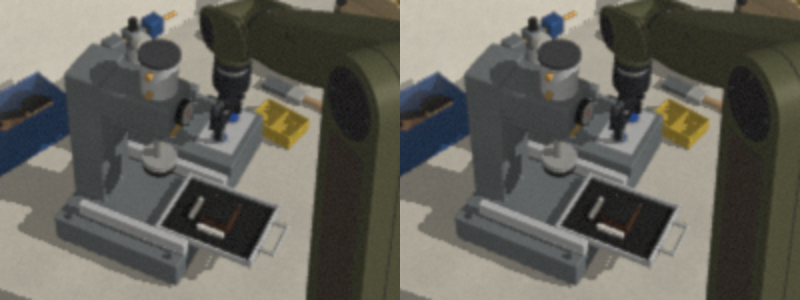

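View pics/w8.png

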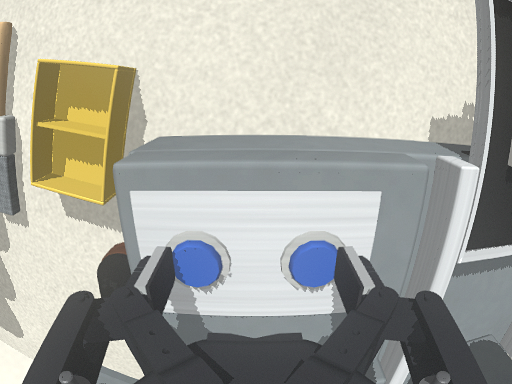

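The tray is out and the two frames taken 1 s apart are identical. Its front corners in the side view are near (311,231) and (291,261). I'll check the travel against that before letting go.

```bash
python3 - <<'E' 2>&1 | grep -v -i Gimbal
import pickle;from h import *
c=pickle.load(open("a.pkl","rb"))["side"]
a=np.radians(20.15);X=np.array([np.cos(a),np.sin(a)]);Y=np.array([-X[1],X[0]])
O=np.array([585.9,-167.0])+55*X+130*Y
for uv in((311,231),(291,261)):
    P=onz(c,uv,94)[:2]-O;print(P@X,P@Y)
E
```

```text
-232.85040881845202 0.7267370545522822
-218.86974263804143 164.67701239396843
```

The front edge measures at press x of about −226 on average (−233 and −219 at the two corners). The expected value is −230, so the tray is at its stop. Releasing straight up now.

```bash
python3 - <<'E' 2>&1 | grep -v -i Gimbal
from look import *
x,y=582.5,-168.5
r.movel([x,y,100],v=60);r.movel([x,y,200],v=120);r.hold(0.5)
print(read_time(),read_eef_pos(),read_ft_force())
look("w9",1.1)
c=eyes.capture("side");t=eyes.capture("top")
f=lambda c,y,x:cv2.resize(cv2.cvtColor(np.array(c["pixels"]),cv2.COLOR_RGB2BGR)[y:y+150,x:x+200],None,fx=2,fy=2)
cv2.imwrite("pics/s9.png",np.hstack([f(c,130,170),f(t,110,180)]))
E
```

```text
14.3 [ 582.49486202 -168.51696103  199.90945457] [-0.19890502  0.6827673   1.06956546]
```

View pics/w9.png

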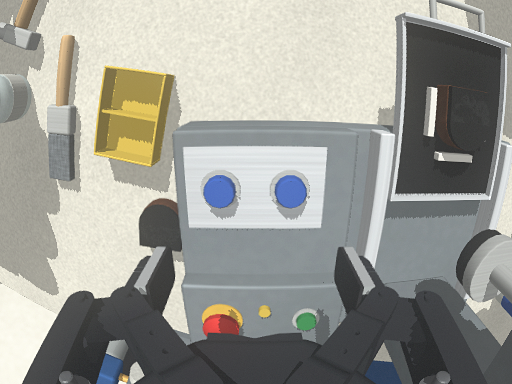

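View pics/s9.png

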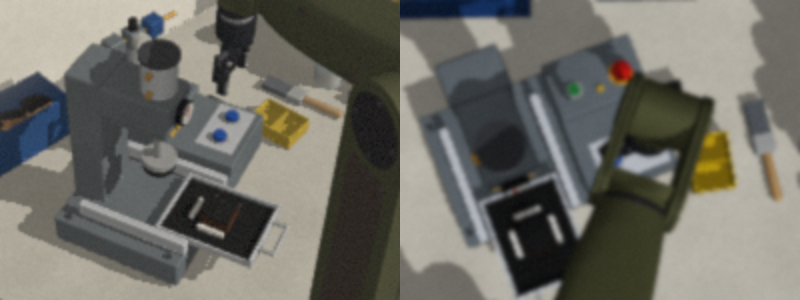

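The tray is still fully out with the heel in its nest. Both caps are up at (219,191) and (290,191), and the start button, stop button and nearby objects look untouched. Handing in.

Run:
```python
from bench import *
r.sign_off();print(read_time())
```

```text
the job is handed in; nothing more can be done
the job is handed in; nothing more can be done
```

The tray is all the way out and both release buttons are back up. I handed the job in at about 14.5 s on the robot clock; it reports no verdict.

**What I did:** With the gripper fully open, I pressed both blue buttons together, one fingertip on the outer edge of each cap. I held them at about 11 N, the given force for both fully down, for about 4.5 s and then lifted straight up.

**Last checks:**
- **Tray:** Two side views 1 s apart showed no movement before I let go. The front edge measured about 116 mm out on average (109 and 123 mm at the two corners, read roughly by hand), against the 120 mm stop. It was still out after I let go.
- **Buttons and heel:** Both caps looked up after release, and the heel lay in its nest.
- **Nothing else disturbed:** The start and stop buttons and the objects in view looked unmoved. I judged this by eye and did not re-measure each one.
- **Gripper:** It was clear of everything, with its TCP 200 mm above the bench.

**What disagreed:**
- **Fingertip position:** The open fingertips touched about 31 mm behind the TCP, where 19 mm ahead was stated. I set the press height from the felt contact instead.
- **Front-to-back aim:** The close-up picture showed the tips about 4 mm too far back, so I corrected that before pressing.
- **Sideways force:** There was a steady 5 N sideways force during the hold that I did not explain.

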